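# Zero the stall's sales counter click by click

## Task

A new tray of durian goes on sale, so set the red sales counter back to zero: with the closed fingertips flick the teeth at the edge of its wheel round clockwise (seen from above), click by click and gently, until the wheel rests with its yellow tooth at the white arrow. Let the wheel settle one click short of that, then give it the last single click, and do not click past the arrow. Do not lift or shove the counter and leave everything else where it stands.

Things in the scene. Friction and masses are not known exactly. Their poses are not given: they have to be found in the camera images.
- counter: Sales counter, loose, about 2 kg: round red base (84 mm diameter, up to 56 mm high) on a black rubber foot (110 mm diameter, 12 mm high), with the toothed wheel on top and, over the wheel, a fixed steel cap (48 mm diameter, top at 82 mm, the highest point) with a white arrow pointing along the body's own -x. Origin: centre of the underside, on the wheel's upright axis; z up.
- wheel_hub (a point): Centre of the wheel, on its axis, 65 mm above the table. The wheel: black disc of 46 mm radius, 58 to 72 mm above the table, with eight equally spaced upright teeth (seven grey, one yellow) that overhang base and foot: they reach out to 60 mm radius, are 7 mm wide and stand 56 to 74 mm above the table.
- arrow_tip (a point): Tip of the white arrow on the fixed cap, 44 mm out from the wheel's axis, 78 mm above the table.
- yellow_tooth (a point): Outer end of the yellow tooth of the wheel, 60 mm from the axis, 65 mm above the table (it turns with the wheel).
- tally_wheel (a joint): Turn of the wheel in rad, growing clockwise seen from above; 0 = yellow tooth at the arrow. It clicks into a sprung detent every 0.785 rad (45 degrees), where a tooth stands at the arrow. Pushing a tooth takes about 2 to 4 N; past half-way the wheel jumps into the next click, short of it it springs back. Starts two to four clicks short (about -3.14, -2.36 or -1.57).
- durian: Whole spiky durian, about 190 mm long and 145 mm across, lying; origin under its centre. Leave alone.
- half_durian: Cut half durian, about 150 mm across and 70 mm high, yellow flesh up; origin under its centre. Leave alone.
- canister: Steel canister, 90 mm diameter and 150 mm high, with spoon handles up to about 235 mm; origin under its centre. Leave alone.
- box_stack: Stack of two white foam lunch boxes, 150 x 160 x 120 mm high, one piece; origin under its centre. Leave alone.
- lunch_box: Single white foam lunch box, 150 x 160 x 60 mm high; origin under its centre. Leave alone.
- sauce_jar: Amber jar with red cap, 60 mm diameter, 85 mm high, near the counter; origin under its centre. Leave alone.
- tape_roll: Orange roll of tape lying flat, 76 mm diameter, 24 mm high, near the counter; origin under its centre. Leave alone.

How it is judged (in metres and radians):
On the way:
1. the wheel has settled one click short of the arrow (value of joint tally_wheel between -0.905398 and -0.665398 rad and velocity of joint tally_wheel between -0.2 and 0.2 rad/s), for 0.2 s.
At the end, for the whole second after the job is handed in: The wheel rests in the click with the yellow tooth at the arrow (within 0.1 rad), reached clockwise; the counter stands upright within 20 mm of where it was (its arrow within 25 mm), and every other thing is within 20 mm of where it was (value of joint tally_wheel between -0.1 and 0.1 rad and velocity of joint tally_wheel between -0.2 and 0.2 rad/s and distance of each of counter, durian, half_durian, canister, box_stack, lunch_box, sauce_jar, tape_roll from where it was at the start of the episode below 0.02 m and distance of arrow_tip from where it was at the start of the episode below 0.025 m and angle between counter's own z axis and vertical below 0.05 rad); the robot touches nothing.
It fails at once if the wheel was clicked past the arrow (value of joint tally_wheel above 0.5 rad).
It fails at once if the wheel was turned anticlockwise, away from the arrow, beyond any start (value of joint tally_wheel below -3.61283 rad).
It fails at once if the counter was lifted, tipped, shoved or twisted (height (world z) of counter above 0.008 m or angle between counter's own z axis and vertical above 0.15 rad or distance of counter from where it was at the start of the episode above 0.02 m or distance of arrow_tip from where it was at the start of the episode above 0.025 m).
It fails at once if the counter was squeezed or forced (over 30 N) (contact force between the fingers and counter above 30 N).
It fails at once if a bystander was moved or lifted (distance of any of durian, half_durian, canister, box_stack, lunch_box, sauce_jar, tape_roll from where it was at the start of the episode above 0.02 m).
It also fails if it takes over 64 s, if anything falls off the work surface, if the arm or the gripper's body presses on something with over 40 N, if the wrist force passes 120 N, or if a joint passes its speed limit or range.

## Robot

A 6-joint arm with a two-finger parallel gripper is mounted at the origin on the work surface. World frame = base frame: x ahead of the robot, y to its left, z up, the work surface at z = 0. Lengths are in mm, angles in degrees, forces in N, time in s.
With the tool pointing down it reaches from about 325 to 925 mm from the base axis. Payload 3.1 kg.
Tool frame: the origin (TCP) lies at the very end of the fingers, on their centre line; the grasp point (between the pads) lies grasp_offset behind it (grasp_offset is the distance from the TCP to the grasp point, in mm); z points along the fingers, x is the direction in which the jaws open and shut, and the axes are right-handed (so a half turn about z gives the same grasp; the last joint's range is limited). The gripper opens to 85 mm and grips with 20 to 120 N. Pads are 22 mm wide; open, the fingers measure 114 mm over their backs; the gripper's body (76 mm by 85 mm) begins 54 mm behind the grasp point. The pads swing forward as they close: fully open they stand 13 mm farther back than shut.
Start: joints at [61.18, 12.427, 92.441, -0, 75.132, -6.429], TCP at [238.063, 577.897, 231.3] pointing down, gripper open.
Joint ranges: [-157.48, 157.48], [-44.54, 120.13], [17.64, 146.25], [-64.5, 244.5], [7.68, 150.69], [-147.95, 147.95]. Speed limits (degrees/s): [159.86, 159.86, 180, 180, 180, 180].

## Interface

Orientations are given as [roll, pitch, yaw] about the fixed x, y, z axes, in that order (R = Rz(yaw) Ry(pitch) Rx(roll)).
In Python, from station import * gives the robot as it stands. Calls block until the motion is done:
- goto(position, orientation): joint-space move of the TCP to a pose.
- move_l(position, attitude=None, speed=150): straight line of the TCP; attitude=None keeps the orientation; speed is the mean speed in mm/s.
- move_j(angles): joint-space move.
- grip(opening, squeeze=None): finger opening in mm; squeeze is the grip in N (None keeps the last); returns when the fingers have stopped.
- wait(seconds).
- solve_ik(position, orientation): joint angles nearest the present ones, or None.
- get_obs(): the state.
- get_image(name): name is "side" or "top" or "wrist"; returns the picture (384x512x3 uint8, red, green, blue); there is no depth.
- get_calibration(name): a dict with "fx", "fy", "cx", "cy" (pixels), "R" (3x3) and "t" (3): a world point X has camera coordinates R X + t; the wrist camera has in their place "mount" (4x4, takes a point from camera to tool coordinates, whose origin is the TCP and whose axes are the tool frame's). Camera axes: x right, y down, z forward; pixel columns grow to the right and rows downward; lengths in mm; the calibration is good to about 2 mm. A picture is of the moment at which its call begins: read the wrist's pose just before it. get_calibration takes no time and is no camera call.
A pose or a line that the arm cannot do raises Unreachable and nothing moves.
- sign_off(): hands the job in, once; it reports no verdict.
Trained networks look in the newest picture that a camera, given by its name, has taken for a name from the list of things; names that differ only in an ending like _2 or _b are one class to them, and where a whole thing is asked for, a point or a joint stands for the part that bears it (a point fixed in the world has none). Each returns a list of dicts, best first, with "score" (0 to 1); they miss things now and then, are a little off and sometimes report something else, mostly with a low value. They report only what shows in the picture. A call takes as long as a camera call.
- spot_in(name, camera): "extent" ([centre column, centre row, width, height] in pixels, round what is visible of it).
- regions_of(name, camera): "region" (384x512 bool, what is visible of it) and "extent" ([centre column, centre row, width, height] in pixels, round what is visible of it).
The state is a dict: "t": time; "joint_pos": joint angles; "qvel": joint speeds; "effort": joint torques, N m; "tcp_pos": TCP position; "ee_rot": TCP orientation; "wrist_force": force on the tool from outside, world axes, zero at the start; "moment": the same for the moment, N m; "grip_width": finger opening in mm.
Only numpy, scipy, OpenCV 4.12 (cv2) and the standard library are available. Lean on these libraries where they do the work, as an engineer would, in place of code of your own. Each camera call takes 0.05 s, during which the arm holds its last target. There are 200 camera calls.

## Working session

There is one attempt and no reset: what is moved stays moved. The work goes in short steps, each a Python script; the robot and the scene stay as the last script left them, time stands still between calls to the robot, and variables do not carry over. Pictures are saved under pics/ and viewed, about 8 in all and at most 12, crops included, and the job is handed in when it is done.

```bash
ls; mkdir -p pics; python3 - <<'E'
from station import *
import cv2,numpy as np
o=get_obs();print(o['t'],o['tcp_pos'],o['ee_rot'],o['grip_width'])
ims=[]
for c in ['top','side']:
    im=get_image(c);ims.append(im);cv2.imwrite(f'pics/{c}0.png',im[:,:,::-1])
    K=get_calibration(c);print(c,{k:np.round(v,3).tolist() for k,v in K.items()})
    for n in ['counter','wheel_hub','arrow_tip','yellow_tooth','sauce_jar','tape_roll','canister','box_stack','durian','half_durian','lunch_box']:
        print(n,[(np.round(d['extent'],1).tolist(),round(d['score'],2)) for d in spot_in(n,c)[:2]])
E
```

```text
pics
0.0 [237.65812895 577.15836664 229.96645785] [-1.79985949e+02  1.37044176e-01  6.76134716e+01] 85.23903589616162
top {'fx': 400.591, 'fy': 400.591, 'cx': 250.965, 'cy': 191.826, 'R': [[-0.008, -1.0, 0.012], [-0.981, 0.006, -0.193], [0.192, -0.013, -0.981]], 't': [-3.69, 505.677, 1472.76]}
counter [([265.0, 181.6, 30.6, 32.5], 0.56)]
wheel_hub [([266.8, 181.7, 32.4, 32.6], 0.61)]
arrow_tip [([265.2, 181.9, 26.5, 30.3], 0.55)]
yellow_tooth [([266.0, 180.1, 27.3, 29.1], 0.86)]
sauce_jar [([255.1, 148.6, 13.8, 21.4], 0.61), ([346.8, 239.9, 53.9, 54.9], 0.58)]
tape_roll [([293.6, 172.4, 15.9, 16.7], 0.63)]
canister [([148.7, 247.1, 52.2, 52.6], 0.67), ([382.0, 181.6, 37.3, 30.8], 0.63)]
box_stack [([347.9, 239.2, 58.9, 55.8], 0.72)]
durian [([111.6, 181.2, 38.2, 48.2], 0.71)]
half_durian [([166.8, 142.8, 31.2, 34.0], 0.9)]
lunch_box [([147.4, 246.5, 50.5, 49.0], 0.59)]
side {'fx': 401.642, 'fy': 401.642, 'cx': 256.684, 'cy': 195.435, 'R': [[0.774, -0.633, 0.01], [-0.421, -0.526, -0.739], [0.473, 0.568, -0.674]], 't': [-405.1, 283.139, 1279.416]}
counter [([275.4, 210.4, 33.0, 37.0], 0.96), ([288.8, 192.3, 11.6, 24.7], 0.42)]
wheel_hub [([274.9, 213.8, 31.7, 37.8], 0.73)]
arrow_tip [([273.6, 213.4, 25.6, 35.1], 0.97)]
yellow_tooth [([274.1, 206.2, 32.9, 23.3], 0.68), ([365.6, 276.4, 42.2, 62.0], 0.2)]
sauce_jar [([287.5, 191.1, 13.4, 24.1], 0.89)]
tape_roll [([303.9, 228.9, 23.1, 18.6], 0.7), ([275.8, 206.8, 29.4, 24.7], 0.41)]
canister [([368.0, 275.3, 40.6, 67.2], 0.7)]
box_stack [([282.1, 298.6, 58.5, 70.4], 0.7)]
durian [([188.8, 136.6, 51.7, 33.1], 0.94)]
half_durian []
lunch_box [([156.1, 181.6, 42.0, 37.9], 0.6), ([366.0, 276.1, 43.2, 69.2], 0.23)]
```

```bash
cat > h.py <<'E'
from station import *
import cv2,numpy as np
from scipy.spatial.transform import Rotation as Ro
def cam(c,o=None):
    K=get_calibration(c)
    A=np.array([[K['fx'],0,K['cx']],[0,K['fy'],K['cy']],[0,0,1]])
    if 'mount' in K:
        T=np.eye(4);T[:3,:3]=Ro.from_euler('xyz',o['ee_rot'],degrees=True).as_matrix();T[:3,3]=o['tcp_pos']
        W=np.linalg.inv(T@np.array(K['mount']));return A,W[:3,:3],W[:3,3]
    return A,np.array(K['R']),np.array(K['t'])
def ray(C,uv,z):
    A,R,t=C;c=-R.T@t;d=R.T@np.linalg.solve(A,[uv[0],uv[1],1]);return c+d*(z-c[2])/d[2]
def proj(C,X):
    A,R,t=C;p=A@(R@np.array(X,float)+t);return p[:2]/p[2]
E
python3 - <<'E'
from h import *
C=cam('top');S=cam('side')
print('counter',ray(C,(266,181.5),60),ray(S,(275.4,210.4),45))
print('jar',ray(C,(255.1,148.6),45),ray(S,(287.5,191.1),45))
print('tape',ray(C,(293.6,172.4),12),ray(S,(303.9,228.9),12))
print('?',ray(C,(347.9,239.2),110),ray(C,(382,181.6),75))
print(np.round(get_calibration('wrist')['mount'],3).tolist())
im=cv2.imread('pics/top0.png')
a=cv2.resize(im[120:290,80:420],None,fx=2.3,fy=2.3,interpolation=cv2.INTER_CUBIC);cv2.imwrite('pics/top0z.png',a)
E
```

```text
counter [543.09100856 -64.38554321  60.        ] [552.91933688 -71.28714101  45.        ]
jar [677.82799102 -24.71889276  45.        ] [659.42102097 -20.59825288  45.        ]
tape [ 589.88002219 -176.13591581   12.        ] [ 593.68062642 -182.73795746   12.        ]
? [ 319.28127441 -351.24319421  110.        ] [ 536.9860857  -500.79916474   75.        ]
[[1.0, -0.001, 0.0, -1.177], [0.001, 0.947, 0.321, -81.593], [-0.0, -0.321, 0.947, -143.571], [0.0, 0.0, 0.0, 1.0]]
```

View pics/top0z.png

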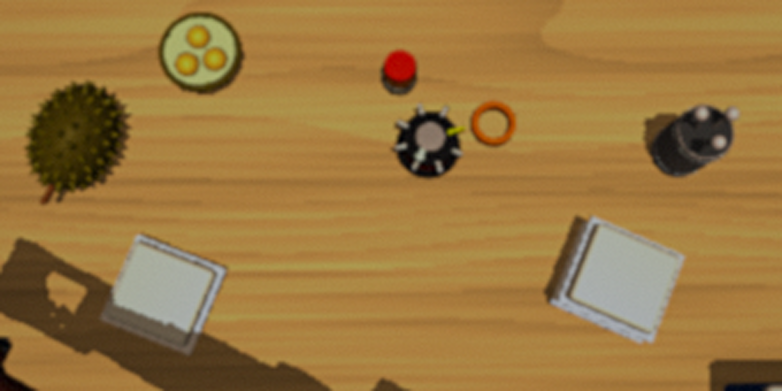

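```bash
python3 - <<'E'
from h import *
import json
grip(0)
goto([540,-66,260],[180,0,0])
o=get_obs();print(o['t'],o['tcp_pos'],o['ee_rot'],o['grip_width'],{k:v for k,v in o.items() if 'off' in k})
try: print(grasp_offset)
except NameError: print('no go')
im=get_image('wrist');cv2.imwrite('pics/w1.png',im[:,:,::-1])
json.dump([list(map(float,o['tcp_pos'])),list(map(float,o['ee_rot']))],open('w1.json','w'))
for n in ['counter','yellow_tooth','wheel_hub']:
    print(n,[(np.round(d['extent'],1).tolist(),round(d['score'],2)) for d in regions_of(n,'wrist')[:2]])
C=cam('wrist',o);print(proj(C,[548,-66,82]))
E
```

```text
4.4917 [540.10919607 -65.1825961  259.94835447] [-1.79980700e+02 -4.29137878e-04  7.31228469e-02] 0.06285770576641458 {}
18.700000000000003
counter [([268.9, 166.1, 91.9, 92.9], 0.6)]
yellow_tooth [([267.8, 167.1, 91.8, 89.1], 0.85)]
wheel_hub [([267.9, 165.8, 90.5, 89.2], 0.92)]
[266.28780075 169.61692034]
```

View pics/w1.png

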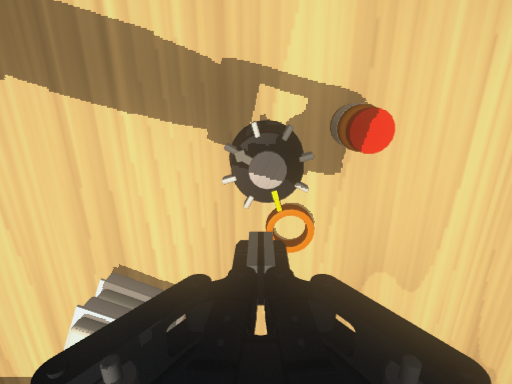

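```bash
cat > fit.py <<'E'
from h import *
import json
from scipy.optimize import minimize
def rot(a): return np.array([np.cos(a),np.sin(a)])
def fit(im,C,c0):
    # yellow mask; teeth brightness relative to surround: match with wheel template
    hsv=cv2.cvtColor(im,cv2.COLOR_RGB2HSV)
    out=[]
    y=((hsv[...,0]>25)&(hsv[...,0]<35)&(hsv[...,1]>200)&(hsv[...,2]>120))
    ys,xs=np.nonzero(y); P=np.array([ray(C,p,70)[:2] for p in zip(xs,ys)]) if len(xs) else np.zeros((0,2))
    P=P[np.linalg.norm(P-c0,axis=1)<75] if len(P) else P
    return P
def overlay(im,C,c,ay,aa,name,box,f=6):
    x0,y0,x1,y1=box
    a=cv2.resize(im[y0:y1,x0:x1,::-1],None,fx=f,fy=f,interpolation=cv2.INTER_CUBIC)
    def px(X): p=(proj(C,X)-[x0,y0]+.5)*f; return tuple(int(v) for v in p)
    th=np.linspace(0,2*np.pi,73)
    for r,z,col in [(24,82,(0,255,0)),(46,72,(255,0,255)),(55,12,(255,255,0))]:
        cv2.polylines(a,[np.array([px([*(c+r*rot(t)),z]) for t in th])],True,col,1)
    for k in range(8):
        d=rot(ay+k*np.pi/4);cv2.line(a,px([*(c+46*d),74]),px([*(c+60*d),74]),(0,0,255) if k else (255,0,0),1)
    cv2.line(a,px([*(c+24*rot(aa)),78]),px([*(c+44*rot(aa)),78]),(0,255,255),1)
    cv2.imwrite(name,a)
E
python3 - <<'E'
from fit import *
im=cv2.imread('pics/w1.png')[:,:,::-1].copy()
p,r=json.load(open('w1.json'));C=cam('wrist',{'tcp_pos':p,'ee_rot':r})
c=ray(C,(267.5,170),82)[:2];print('cap',c)
P=fit(im,C,c);print(len(P),P.mean(0) if len(P) else '')
ye=P.mean(0)-c;ay=np.arctan2(ye[1],ye[0]);print(np.degrees(ay),np.linalg.norm(ye),np.linalg.norm(P-c,axis=1).max())
overlay(im,C,c,ay,ay-np.radians(135),'pics/ov1.png',(210,105,330,225))
E
```

```text
cap [549.48633973 -66.48221846]
92 [ 561.65564385 -110.3676228 ]
-74.50144951378968 45.54141716744862 61.25840972954879
```

View pics/ov1.png

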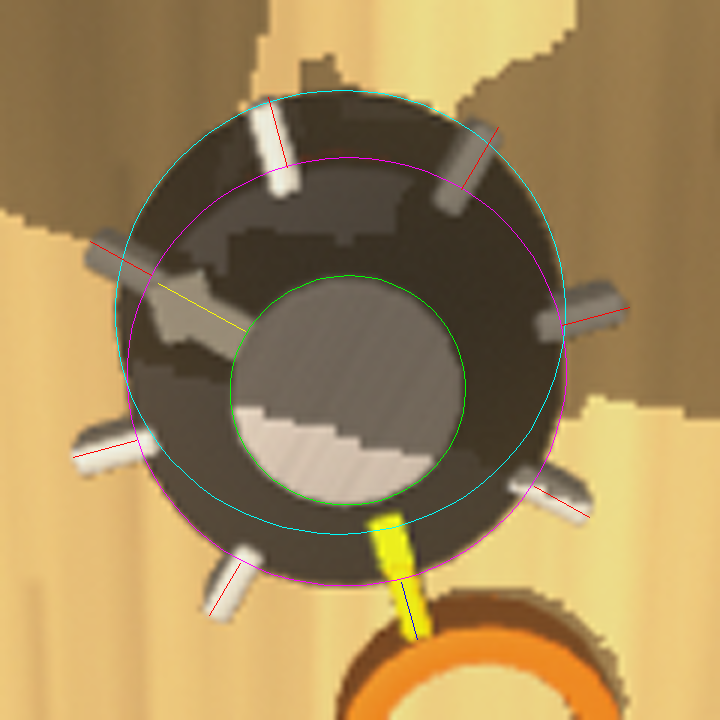

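```bash
cat > act.py <<'E'
from fit import *
c=np.array([548.8,-66.3]);R=60.
def pose(a,z): return [*(c+R*rot(np.radians(a))),z],[180,0,a-180]
def stroke(a):
    for s in np.arange(7.5,45.1,7.5):
        p,e=pose(a-s,54);move_l(p,e,speed=35)
        print(round(a-s,1),np.round(get_obs()['wrist_force'],1))
def look(name,view=False):
    goto([540,-66,260],[180,0,0]);wait(.2)
    o=get_obs();im=get_image('wrist');C=cam('wrist',o);cv2.imwrite(name,im[:,:,::-1])
    P=fit(im,C,c);y=P.mean(0)-c;ay=np.arctan2(y[1],y[0])
    print('t',round(o['t'],1),'yellow',len(P),np.degrees(ay),np.linalg.norm(y),'joint est',((-np.degrees(ay)+150.5+180)%360)-180)
    overlay(im,C,c,ay,np.radians(150.5),name.replace('.png','o.png'),(210,105,330,225))
E
python3 - <<'E'
from act import *
for a in (263,218,173,128):
    for z in (54,120): assert solve_ik(*pose(a,z)) is not None
goto(*pose(263,130));o=get_obs();print(o['t'],o['tcp_pos'],o['ee_rot'])
move_l(pose(263,54)[0],speed=80);print(get_obs()['wrist_force'])
stroke(263);wait(.4);print(get_obs()['wrist_force'],get_obs()['tcp_pos'],pose(218,54)[0])
move_l(pose(218,130)[0],speed=100)
look('pics/w2.png')
E
```

```text
6.075 [ 541.83650312 -125.86217909  130.37463187] [1.79961173e+02 5.59943616e-03 8.29738163e+01]
[-0.86099616 -1.38996837  0.56090937]
255.5 [0.2 0.  0.1]
248.0 [ 1.9 -1.1  1.2]
240.5 [ 0.2 -0.9  0.4]
233.0 [-0.  -0.4 -0.9]
225.5 [ 0.8 -0.2  0.5]
218.0 [-0.6 -0.5 -0.6]
[ 0.36804076 -1.34533155 -0.05984196] [ 501.61652851 -103.34623591   54.00893589] [np.float64(501.5193547835966), np.float64(-103.23968851953948), 54]
t 11.7 yellow 93 -116.9961586804027 45.255524023429246 joint est -92.50384131959731
```

```bash
python3 - <<'E'
from act import *
goto(*pose(218,130))
move_l(pose(218,54)[0],speed=80)
stroke(218);wait(.5)
move_l(pose(173,130)[0],speed=100)
look('pics/w3.png');wait(.3)
E
```

```text
210.5 [-0.7  0.5  0.1]
203.0 [ 0.5 -1.9  1.4]
195.5 [-0.6 -1.9  0.1]
188.0 [-0.4  1.5 -0.3]
180.5 [ 0.5  0.4 -0.6]
173.0 [-1.7  0.1  0.7]
t 18.1 yellow 101 -161.14352955392044 44.520191534964844 joint est -48.356470446079584
```

View pics/w3o.png

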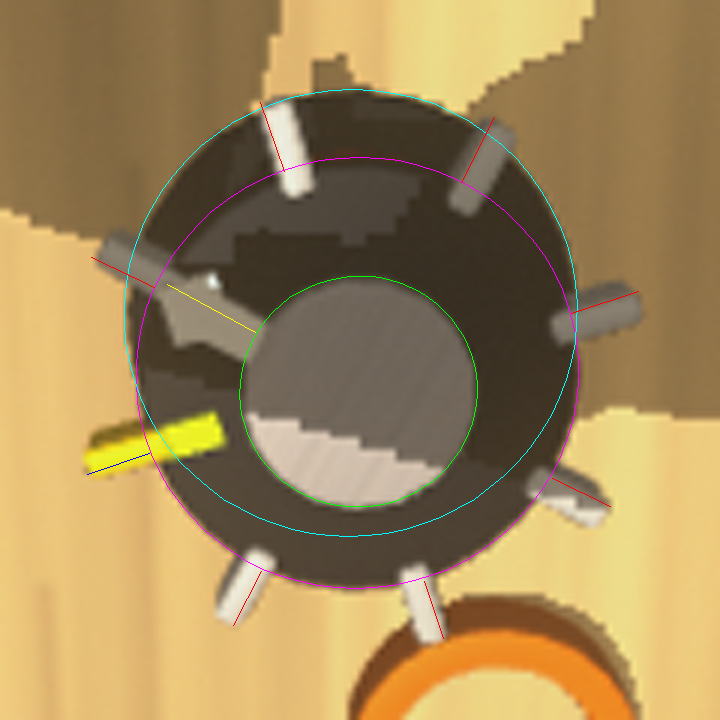

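The wheel has settled one click short: the yellow tooth at about (150, 445) is one pitch before the arrow tooth at (120, 255). The counter hasn't moved, so I'll give it the last click.

```bash
python3 - <<'E'
from act import *
goto(*pose(173,130))
move_l(pose(173,54)[0],speed=80)
stroke(173);wait(.5)
move_l(pose(128,130)[0],speed=100)
look('pics/w4.png')
E
```

```text
165.5 [-1.7 -1.8  1. ]
158.0 [-2.6 -1.1  1.9]
150.5 [-3.2  0.3  2.1]
143.0 [-1.7  2.5  1.9]
135.5 [-0.7  4.  -0. ]
128.0 [-0.3  5.  -0.3]
t 24.9 yellow 0 nan nan joint est nanact.py:11: RuntimeWarning: Mean of empty slice.
  P=fit(im,C,c);y=P.mean(0)-c;ay=np.arctan2(y[1],y[0])
  ret = um.true_divide(
Traceback (most recent call last):
  File "act.py", line 13, in look
    overlay(im,C,c,ay,np.radians(150.5),name.replace('.png','o.png'),(210,105,330,225))
    ~~~~~~~^^^^^^^^^^^^^^^^^^^^^^^^^^^^^^^^^^^^^^^^^^^^^^^^^^^^^^^^^^^^^^^^^^^^^^^^^^^^
  File "fit.py", line 21, in overlay
    d=rot(ay+k*np.pi/4);cv2.line(a,px([*(c+46*d),74]),px([*(c+60*d),74]),(0,0,255) if k else (255,0,0),1)
                                   ~~^^^^^^^^^^^^^^^^
  File "fit.py", line 16, in px
    def px(X): p=(proj(C,X)-[x0,y0]+.5)*f; return tuple(int(v) for v in p)
                                                  ~~~~~^^^^^^^^^^^^^^^^^^^
  File "fit.py", line 16, in <genexpr>
    def px(X): p=(proj(C,X)-[x0,y0]+.5)*f; return tuple(int(v) for v in p)
                                                        ~~~^^^
ValueError: cannot convert float NaN to integer
```

```bash
python3 - <<'E'
from act import *
o=get_obs();C=cam('wrist',o);im=cv2.imread('pics/w4.png')[:,:,::-1].copy()
print(o['t'],o['wrist_force'])
overlay(im,C,c,np.radians(150.5),np.radians(150.5),'pics/w4o.png',(210,105,330,225))
E
```

```text
24.9667 [-0.21407042  0.57508401 -0.95541174]
```

View pics/w4o.png

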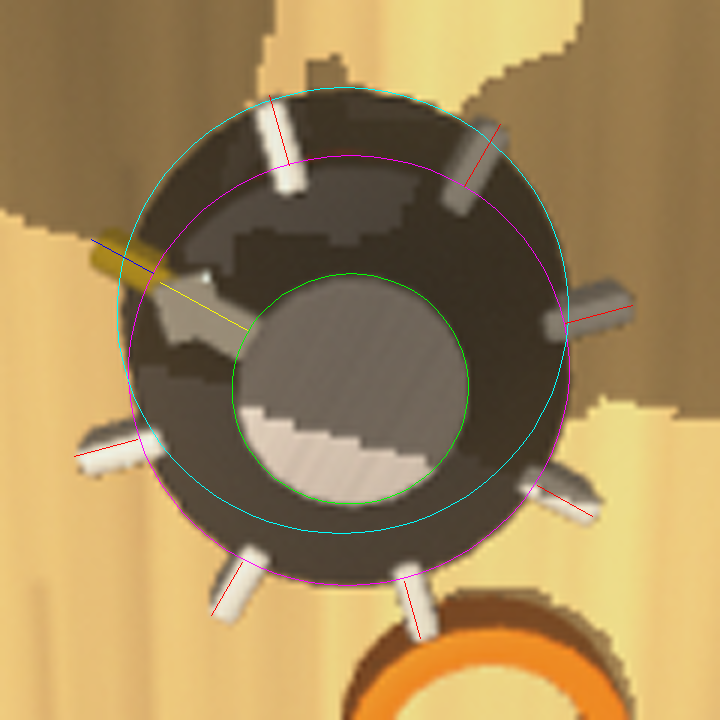

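The yellow tooth, in shade at about (130, 262), now sits at the arrow. All eight teeth match the detent pattern, and the counter is within about 1 mm of its start. The arm is clear, so I'm handing in.

```bash
python3 -c "
from station import *
sign_off()"
```

```text
the job is handed in; nothing more can be done
```

The sales counter is back at zero: the yellow tooth rests at the white arrow. I handed the job in at about 25 s of the 64 s allowed.

- **How it was done:** The wheel started three clicks short, at about -2.36 rad. I gave it three separate clockwise strokes with the closed fingertips. Each ran along an arc from one gap between teeth to the next, so a stroke could not push past its click. I lifted clear and looked after each stroke.
- **One click short:** After the second stroke the picture measured -48°, within a few degrees of the -45° click, and the teeth lined up with the detent pattern. The wheel sat there for several seconds before the last stroke.
- **Last picture:** All eight teeth line up with the detents, and the counter is within about 1 mm of where it started. The arm was about 180 mm clear above it.
- **Forces:** Wrist force stayed at about 5 N or less in the readings, which I took only between short moves.
- **What did not work or was not checked:** The automatic yellow detection found nothing in the last picture because the tooth was in shade, so I confirmed its position by eye on the overlay. I did not measure the other objects again at the end. The arm stayed clear of them, and the part of the tape roll in view looked unmoved.

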